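# Close four glass containers with their own lids

## Robot

A 6-joint arm with a two-finger parallel gripper is mounted at the origin on the work surface. World frame = base frame: x ahead of the robot, y to its left, z up, the work surface at z = 0. Lengths are in m, angles in rad, forces in N, time in s.
With the tool pointing down it reaches from about 0.275 to 0.825 m from the base axis. Payload 5.2 kg.
Tool frame: the origin (TCP) lies midway between the tips of the shut fingers; the grasp point (between the pads) lies 19 mm behind it; z points along the fingers, y is the line along which they close (so a half turn about z gives the same grasp; the last joint's range is limited). The gripper opens to 93 mm and grips with 3 to 60 N. Pads are 15 mm wide; open, the fingers measure 128 mm over their backs; the gripper's body (75 mm by 188 mm) begins 65 mm behind the grasp point.
Start: joints at [1.079, 0.259, 1.535, -0, 1.348, -0.203], TCP at [0.157, 0.527, 0.219] pointing down, gripper open.
Joint ranges: [-3.14, 3.14], [-0.91, 2.08], [0.19, 2.58], [-1.22, 4.36], [0.22, 2.71], [-3.12, 3.12]. Speed limits (rad/s): [2.57, 2.57, 3.14, 3.14, 3.14, 3.14].

## Interface

Orientations are given as a rotation vector (axis times angle).
In Python, from rig import env, optics, nets gives the robot as it stands.
- The arm moves only by the shell command python3 -m inch 'ROWS' [FORCE]. ROWS is JSON, one flat list of numbers, 5 for each row, row after row: the finger opening in cm, from 0 to 9.3, then the shift along the world's x, y, z in cm, then the turn about the world's z in degrees. A call has 1 to 20 rows; each row is the pose to reach, as a shift and turn from the pose commanded when the call began; what a row does not reach only later rows make up. A row lasts 1/10 s, in which the tool goes at most 50 mm and 8.59 degrees, less where a joint would pass 70% of its speed; a pose out of reach is approached as far as the arm can. A call with a gripper value outside its range is refused whole. The fingers move at their own pace and stop on an object; FORCE is the grip in N (left out, the last holds). Time passes only in rows, so rows that repeat a pose let the fingers close. It gives the time, the measured TCP pose, the force, the opening and the grip force at its end, in the units of the state.
- env.read_state(): the state, without advancing time (a new reading comes with each control period).
- optics.grab_frame(name): name is "side" or "top" or "wrist"; returns the picture (420x560x3 uint8, blue, green, red); there is no depth.
- optics.camera_model(name): a dict with "vertical_fov" (degrees; the focal length in pixels is half the picture's height over the tangent of half this angle, whatever the lens; pixels are square), "cx", "cy" (the principal point, pixels), "eye" and "attitude" of the camera in the world. Camera axes: x right, y up, looking along -z (the intrinsics and any distortion apply to the point x, -y, -z); pixel columns grow to the right and rows downward; lengths in m; the calibration is good to about 2 mm. A picture is of the moment at which its call begins: read the wrist's pose just before it. camera_model takes no time and is no camera call; for the wrist camera it gives the pose at the moment of the call.
- env.job_done(): hands the job in; it is judged then, once.
Trained networks look in the newest picture that a camera, given by its name, has taken for a name from the list of things; names that differ only in an ending like _2 or _b are one class to them, and where a whole thing is asked for, a point or a joint stands for the part that bears it (a point fixed in the world has none). Each returns a list of dicts, best first, with "p" (0 to 1); they miss things now and then, are a little off and sometimes report something else, mostly with a low value. They report only what shows in the picture. A call takes as long as a camera call.
- nets.spot_in(camera, name): "xy" ([column, row] in pixels, amid what is visible of it).
- nets.trace(camera, name): "mask" (420x560 bool, what is visible of it) and "xy" ([column, row] in pixels, amid what is visible of it).
The state is a dict: "clock": time; "qpos": joint angles; "dq": joint speeds; "tau": joint torques, N m; "ee_pos": TCP position; "tool_rot": TCP orientation; "wrist_force": force on the tool from outside, world axes, zero at the start; "ft_torque": the same for the moment, N m; "finger_gap": finger opening in m; "grasp_force": force on a finger pad.
Only numpy, scipy, OpenCV 4.12 (cv2) and the standard library are available. Lean on these libraries where they do the work, as an engineer would, in place of code of your own. Each camera call takes 0.05 s, during which the arm holds its last target. There are 200 camera calls.

## Task

Close the four glass containers of walnuts: set on each one the pink silicone lid of its own shape and size, lowered into place, not dropped, so that it lies flat and centred with its plug inside the rim, the square and oblong lids in line with the sides of their containers. Leave the containers standing where they are, and do not shift the steel saucepan lid.

Things in the scene. Friction and masses are not known exactly. Their poses are not given: they have to be found in the camera images.
- box_round_large: The larger round open glass container, holding one layer of walnuts that stay below the lid. Outer diameter at the rim 116 mm. Glass wall 4 mm, rim 55 mm above the origin; when its lid is seated, the lid's origin is 50 mm above this origin, on the same axis. Origin: centre of the underside, on the counter; z up. Loose, about 360 g.
- box_round_small: The smaller round open glass container, holding one layer of walnuts that stay below the lid. Outer diameter at the rim 80 mm. Glass wall 4 mm, rim 55 mm above the origin; when its lid is seated, the lid's origin is 50 mm above this origin, on the same axis. Origin: centre of the underside, on the counter; z up. Loose, about 200 g.
- box_square: The square open glass container, holding one layer of walnuts that stay below the lid. 96 x 96 mm outside, x and y along its sides. Glass wall 4 mm, rim 55 mm above the origin; when its lid is seated, the lid's origin is 50 mm above this origin, on the same axis. Origin: centre of the underside, on the counter; z up. Loose, about 320 g.
- box_oblong: The oblong open glass container, holding one layer of walnuts that stay below the lid. 126 mm (along its x) by 86 mm (along its y) outside. Glass wall 4 mm, rim 55 mm above the origin; when its lid is seated, the lid's origin is 50 mm above this origin, on the same axis. Origin: centre of the underside, on the counter; z up. Loose, about 380 g.
- lid_round_large: The larger round pink silicone lid, 130 mm in diameter. Plate 5 mm thick (5 to 10 mm above the origin) over a plug 5 mm deep, 8 mm clear of the glass all round. Central grip bar on top: 44 mm long (lid x), 12 mm wide (lid y), 10 to 32 mm above the origin. Origin: centre of the plug's underside, on the counter; z up. About 100 g.
- lid_round_small: The smaller round pink silicone lid, 94 mm in diameter. Plate 5 mm thick (5 to 10 mm above the origin) over a plug 5 mm deep, 8 mm clear of the glass all round. Central grip bar on top: 44 mm long (lid x), 12 mm wide (lid y), 10 to 32 mm above the origin. Origin: centre of the plug's underside, on the counter; z up. About 56 g.
- lid_square: The square pink silicone lid, 110 x 110 mm, x and y along its sides; fits any of four ways round. Plate 5 mm thick (5 to 10 mm above the origin) over a plug 5 mm deep, 8 mm clear of the glass all round. Central grip bar on top: 44 mm long (lid x), 12 mm wide (lid y), 10 to 32 mm above the origin. Origin: centre of the plug's underside, on the counter; z up. About 90 g.
- lid_oblong: The oblong pink silicone lid, 140 mm (along its x) by 100 mm (along its y); fits either way round. Plate 5 mm thick (5 to 10 mm above the origin) over a plug 5 mm deep, 8 mm clear of the glass all round. Central grip bar on top: 44 mm long (lid x), 12 mm wide (lid y), 10 to 32 mm above the origin. Origin: centre of the plug's underside, on the counter; z up. About 106 g.
- pan_lid: A domed steel saucepan lid with a black knob, 150 mm in diameter, 42 mm high, lying among the other things; it fits none of the containers and stays where it lies. Origin: centre of its underside. Out of the way lie only low things nearer than x = 0.31 m or beyond x = 0.68 m (nutcracker, salt dish, spoon, board, jar, bowl), and plate, kettle, crock, mills and bottle over 0.5 m to the sides.

How it is judged:
At the end, for the whole second after the job is handed in: Each container has its own lid: centres within 12 mm, flat, origin 47 to 52.5 mm above the container's, square and oblong in line within 0.15 rad; all at rest, containers upright within 25 mm of their start, saucepan lid within 15 mm (horizontal distance between lid_round_large and box_round_large below 0.012 m and z of lid_round_large in the frame of box_round_large between 0.047 and 0.0525 m and angle between each of lid_round_large, box_round_large, lid_round_small, box_round_small, lid_square, box_square, lid_oblong, box_oblong's own z axis and vertical below 0.05 rad and distance of each of box_round_large, box_round_small, box_square, box_oblong from where it was at the start of the episode below 0.025 m and linear speed of each of lid_round_large, box_round_large, lid_round_small, box_round_small, lid_square, box_square, lid_oblong, box_oblong below 0.01 m/s and angular speed of each of lid_round_large, lid_round_small, lid_square, lid_oblong below 0.1 rad/s and horizontal distance between lid_round_small and box_round_small below 0.012 m and z of lid_round_small in the frame of box_round_small between 0.047 and 0.0525 m and horizontal distance between lid_square and box_square below 0.012 m and z of lid_square in the frame of box_square between 0.047 and 0.0525 m and (angle between the x axis of lid_square and the x axis of box_square, either way round below 0.15 rad or angle between the x axis of lid_square and the y axis of box_square, either way round below 0.15 rad) and horizontal distance between lid_oblong and box_oblong below 0.012 m and z of lid_oblong in the frame of box_oblong between 0.047 and 0.0525 m and angle between the x axis of lid_oblong and the x axis of box_oblong, either way round below 0.15 rad and distance of pan_lid from where it was at the start of the episode below 0.015 m); the robot touches nothing.
It fails at once if a glass container is shoved more than 25 mm or lifted (distance of any of box_round_large, box_round_small, box_square, box_oblong from where it was at the start of the episode above 0.025 m).
It fails at once if a lid is let go in the air, more than 15 mm above its seat on a container ((height (world z) of lid_round_large above 0.066 m and contact force between the fingers and lid_round_large below 0.1 N) or (height (world z) of lid_round_small above 0.066 m and contact force between the fingers and lid_round_small below 0.1 N) or (height (world z) of lid_square above 0.066 m and contact force between the fingers and lid_square below 0.1 N) or (height (world z) of lid_oblong above 0.066 m and contact force between the fingers and lid_oblong below 0.1 N)).
It fails at once if the steel saucepan lid is shifted more than 15 mm (distance of pan_lid from where it was at the start of the episode above 0.015 m).
It also fails if it takes over 99 s, if anything falls off the work surface, if the arm or the gripper's body presses on something with over 40 N, if the wrist force passes 120 N, or if a joint passes its speed limit or range.

## Working session

There is one attempt and no reset: what is moved stays moved. The work goes in short steps, Python scripts to look and compute and a shell command to move; the robot and the scene stay as the last step left them, time stands still between calls to the robot, and variables do not carry over. Pictures are saved under pics/ and viewed, at most 14 in all, crops included, and the job is handed in when it is done.

```bash
ls; mkdir -p pics
cat > h.py <<'E'
import numpy as np, cv2
from rig import env, optics, nets
from scipy.spatial.transform import Rotation as R
def cam(n):
    m=optics.camera_model(n); return m
E
python3 - <<'E'
from h import *
for n in ("top","side"):
    print(cam(n)); cv2.imwrite(f"pics/{n}0.png",optics.grab_frame(n))
names="box_round_large box_round_small box_square box_oblong lid_round_large lid_round_small lid_square lid_oblong pan_lid".split()
optics.grab_frame("top")
for k in names:
    print(k,[(np.round(d["xy"]).tolist(),round(d["p"],2),int(d["mask"].sum())) for d in nets.trace("top",k)][:4])
print(env.read_state())
E
```

```text
pics
{'vertical_fov': 54.821344893343145, 'cx': 270.11639411386847, 'cy': 201.84955358250625, 'eye': array([0.27137588, 0.00370007, 1.19876582]), 'attitude': array([ 0.1441867 , -0.14380725, -1.58346399])}
{'vertical_fov': 50.416593046725666, 'cx': 278.9740731779062, 'cy': 210.60744219549642, 'eye': array([-0.07759438, -0.73248822,  0.79683056]), 'attitude': array([ 0.86036574, -0.28311819, -0.62345816])}
box_round_large [([417.0, 191.0], 0.59, 1345)]
box_round_small [([168.0, 256.0], 0.85, 677)]
box_square []
box_oblong [([271.0, 154.0], 0.93, 1429)]
lid_round_large [([231.0, 222.0], 0.92, 1517), ([344.0, 160.0], 0.67, 1782), ([268.0, 154.0], 0.62, 1380)]
lid_round_small [([199.0, 166.0], 0.93, 672)]
lid_square [([372.0, 255.0], 0.66, 1387)]
lid_oblong [([135.0, 200.0], 0.78, 1530)]
pan_lid [([344.0, 160.0], 0.78, 1808)]
{'clock': 0.6, 'qpos': array([ 1.07920954e+00,  2.58581868e-01,  1.53498525e+00,  2.64815367e-05,
        1.34800307e+00, -2.02819116e-01]), 'dq': array([-1.51833791e-03, -9.96687831e-04,  6.81010910e-05,  1.66408004e-03,
       -8.04003077e-05, -1.13634727e-04]), 'tau': array([-2.45403178e-03, -4.36949587e+01, -2.84189487e+01,  7.16706645e-02,
        3.13074037e-02, -1.81383996e-05]), 'ee_pos': array([0.15660863, 0.52724558, 0.21866844]), 'tool_rot': array([-4.52027538e-01, -3.10888580e+00, -4.69853044e-05]), 'wrist_force': array([-0.77150966,  0.91862569, -0.3967768 ]), 'ft_torque': array([-0.02045459, -0.03803799, -0.04904421]), 'grasp_force': 0.0, 'finger_gap': 0.09278973585590254}
```

View pics/top0.png

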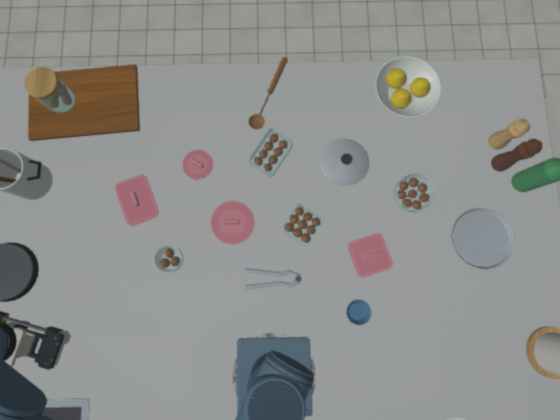

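View pics/side0.png

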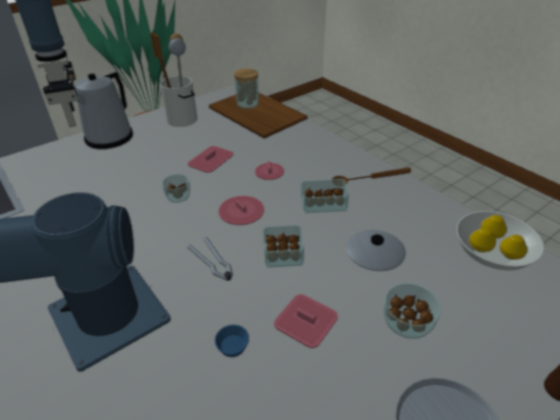

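The top view shows the pink lids: oblong (137,200), small round (198,165), large round (232,222) and square (371,255). The containers are small round (169,259), oblong (271,153), square (303,224) and large round (414,192), with the pan lid at (344,161). The side view agrees.

```bash
cat >> h.py <<'E'
def ray(n,uv,m=None):
    m=m or cam(n); f=210/np.tan(np.radians(m["vertical_fov"])/2)
    uv=np.atleast_2d(uv).astype(float)
    d=np.c_[(uv[:,0]-m["cx"])/f,-(uv[:,1]-m["cy"])/f,-np.ones(len(uv))]
    return np.array(m["eye"]),R.from_rotvec(m["attitude"]).apply(d)
def plane(n,uv,z,m=None):
    e,d=ray(n,uv,m); return (e+d*((z-e[2])/d[:,2])[:,None])[:,:2]
def pink(img):
    h=cv2.cvtColor(img,cv2.COLOR_BGR2HSV)
    k=(((h[...,0]>165)|(h[...,0]<4))&(h[...,1]>80)&(h[...,2]>90)).astype(np.uint8)
    return cv2.morphologyEx(k,cv2.MORPH_CLOSE,np.ones((5,5)))
def rect(P):  # metric hull -> min area rect: centre, sides, angle of long side (deg)
    (c,(w,h),a)=cv2.minAreaRect((P*1000).astype(np.float32))
    if h>w: w,h,a=h,w,a+90
    return np.round([*c,w,h,(a+90)%180-90],1)
E
python3 - <<'E'
from h import *
for n in ("top","side"):
    img=optics.grab_frame(n); cs,_=cv2.findContours(pink(img),0,1)
    for c in cs:
        if cv2.contourArea(c)>150:
            print(n,"pink",c[:,0].mean(0).round(),rect(plane(n,c[:,0],.008)))
    for k in ["box_round_large","box_round_small","box_square","box_oblong","pan_lid"]:
        for d in nets.trace(n,k)[:2]:
            c=max(cv2.findContours(d["mask"].astype(np.uint8),0,1)[0],key=cv2.contourArea)
            print(n,k,np.round(d["p"],2),np.round(d["xy"]),rect(plane(n,c[:,0],.055 if k[0]=="b" else 0.01)))
print(plane("top",[303,224],.04))
s=env.read_state();print(cam("wrist"),R.from_rotvec(s["tool_rot"]).as_matrix().round(3))
E
```

```text
top pink [370. 255.] [ 329.3 -287.2   96.5   95.9  -72.8]
top pink [232. 222.] [432.8 116.8 119.  119.  -45.7]
top pink [136. 200.] [506.3 403.5 129.9  90.   19.8]
top pink [197. 164.] [613.  222.5  84.9  81.9  44.2]
top box_round_large 0.79 [415. 193.] [ 506.4 -417.3  125.3  114.9   89. ]
top box_round_small 0.94 [168. 257.] [329.6 289.   81.5  80.4 -77.5]
top box_round_small 0.49 [197. 166.] [6.010e+02 2.126e+02 8.820e+01 8.500e+01 5.000e-01]
top box_square 0.64 [301. 223.] [419.7 -91.1 106.5 101.2 -34.7]
side pink [306. 321.] [ 329.3 -288.7  107.7  107.4   17. ]
side pink [241. 210.] [432.1 113.  121.8 116.8 -38.8]
side pink [269. 171.] [613.3 220.7  84.8  82.9  51. ]
side pink [210. 159.] [505.7 398.8 134.   95.7  20.8]
side box_round_large 0.79 [409. 308.] [ 489.4 -426.5  147.4  115.    20. ]
side box_round_small 0.96 [177. 190.] [313.6 262.5 142.7  77.5  65.5]
side box_square 0.94 [282. 245.] [ 406.  -113.   145.5   96.    55.8]
side box_oblong 0.83 [321. 197.] [618.7 -28.7 150.8 130.1  51.1]
side pan_lid 0.98 [376. 250.] [ 606.1 -234.3  144.6  143.6   51.2]
[[ 0.41921052 -0.09147602]]
{'vertical_fov': 67.26115928324108, 'cx': 275.86313923697634, 'cy': 210.34905522380208, 'eye': array([0.08977939, 0.54699983, 0.3842838 ]), 'attitude': array([-0.2216787 , -0.16605253,  1.27497718])} [[-0.959  0.285 -0.   ]
 [ 0.285  0.959  0.   ]
 [ 0.    -0.    -1.   ]]
```

```bash
cat > look.py <<'E'
import sys
from h import *
t=sys.argv[1]
m=cam("wrist"); img=optics.grab_frame("wrist"); cv2.imwrite(f"pics/{t}.png",img)
np.save(f"pics/{t}.npy",m,allow_pickle=True)
cs,_=cv2.findContours(pink(img),0,1)
def edge(c): return ((c[:,0]<3)|(c[:,0]>556)|(c[:,1]<3)|(c[:,1]>416)).any()
for c in cs:
    if cv2.contourArea(c)>300: print("pink",c[:,0].mean(0).round(),rect(plane("wrist",c[:,0],.009,m)),edge(c[:,0]))
for k in ["box_round_large","box_round_small","box_square","box_oblong","pan_lid"]:
    for d in nets.trace("wrist",k)[:1]:
        if d["p"]>.4:
            c=max(cv2.findContours(d["mask"].astype(np.uint8),0,1)[0],key=cv2.contourArea)
            print(k,np.round(d["p"],2),np.round(d["xy"]),rect(plane("wrist",c[:,0],.055,m)),edge(c[:,0]))
E
python3 -m inch '[9.3,27,-23,8,0, 9.3,27,-23,8,0, 9.3,27,-23,8,0, 9.3,27,-23,8,0, 9.3,27,-23,8,0, 9.3,27,-23,8,0, 9.3,27,-23,8,0, 9.3,27,-23,8,0, 9.3,27,-23,8,0, 9.3,27,-23,8,0, 9.3,27,-23,8,0, 9.3,27,-23,8,0]' && python3 look.py A
```

```text
clock: 2.4
ee_pos: [0.4252, 0.2983, 0.2984]
tool_rot: [-0.448, -3.109, 0.0]
wrist_force: [0.3, -0.8, 0.6]
finger_gap: 0.0931
grasp_force: 0.0
pink [263. 288.] [586.5 229.5  86.7  36.9  73.6] False
pink [160. 213.] [428.2 116.  126.1 116.9  89.4] False
pink [358. 209.] [505.6 401.5 137.8  97.   20.8] False
box_round_small 0.57 [249. 108.] [327.5 292.4  76.9  76.4  73.6] False
box_square 0.71 [ 29. 239.] [412.2 -45.4  90.4  84.9  61.1] True
box_oblong 0.87 [150. 362.] [638.   37.7 124.4  40.9 -41.3] False
```

```bash
python3 -m inch '[9.3,8,-29,0,0, 9.3,8,-29,0,0, 9.3,8,-29,0,0, 9.3,8,-29,0,0, 9.3,8,-29,0,0, 9.3,8,-29,0,0, 9.3,8,-29,0,0, 9.3,8,-29,0,0, 9.3,8,-29,0,0, 9.3,8,-29,0,0]' && python3 look.py B;  python3 -m inch '[9.3,-4,-31,0,0, 9.3,-4,-31,0,0, 9.3,-4,-31,0,0, 9.3,-4,-31,0,0, 9.3,-4,-31,0,0, 9.3,-4,-31,0,0, 9.3,-4,-31,0,0, 9.3,-4,-31,0,0, 9.3,-4,-31,0,0, 9.3,-4,-31,0,0]' && python3 look.py C
python3 -c "
import cv2,numpy as np
a=[cv2.resize(cv2.imread(f'pics/{k}.png'),(400,300)) for k in 'ABC']
cv2.imwrite('pics/abc.png',np.vstack([np.hstack(a[:2]),np.hstack([a[2],a[2]*0])]))"
```

```text
clock: 3.7
ee_pos: [0.5063, 0.0088, 0.2988]
tool_rot: [0.449, 3.109, 0.001]
wrist_force: [0.2, 0.6, 0.5]
finger_gap: 0.093
grasp_force: 0.0
pink [433. 204.] [612.4 221.2  89.8  88.8 -10.5] False
pink [ 37. 113.] [ 329.9 -287.2  112.   110.5  -72.7] True
pink [335. 102.] [433.  114.9 125.5 125.1  29.9] False
pink [540.  92.] [504.4 371.7 153.5  77.7  -3.5] True
box_round_large 0.61 [ 19. 246.] [ 494.1 -352.3   65.1   63.4  -26.9] True
box_round_small 0.71 [451.   4.] [365.6 259.3  49.1   8.1  73.6] True
box_square 0.64 [182. 141.] [423.  -89.1 102.3  96.2  56.1] False
box_oblong 0.79 [296. 256.] [627.5   3.1 123.1  91.1 -33.7] False
pan_lid 0.65 [137. 262.] [ 552.2 -216.   121.4   41.6  -68. ] False
clock: 5.0
ee_pos: [0.4671, -0.3009, 0.2989]
tool_rot: [0.449, 3.109, 0.001]
wrist_force: [-0.1, 0.3, 0.1]
finger_gap: 0.093
grasp_force: 0.0
pink [257.  74.] [ 329.7 -286.8  107.3  106.9   17.4] False
pink [545.  68.] [430.9  76.8 123.9  52.6  -3.5] True
box_round_large 0.51 [344. 243.] [ 585.4 -238.1  130.8  120.5  -44.9] False
box_square 0.88 [421.  98.] [418.9 -99.3 109.9 100.7  56.4] False
box_oblong 0.81 [507. 225.] [625.9 -14.1 124.2 114.4  58.8] True
pan_lid 0.92 [341. 245.] [ 585.9 -238.3  131.3  121.   -45.6] False
```

View pics/abc.png

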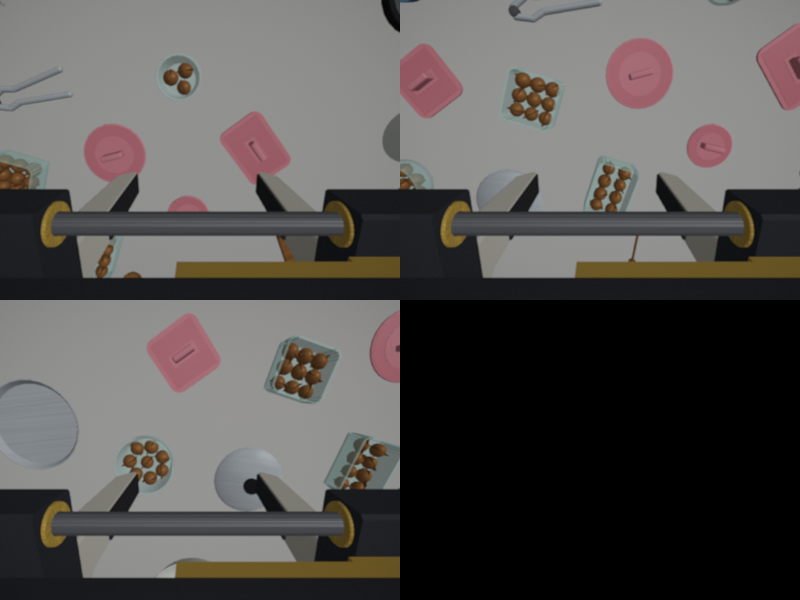

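The wrist views show all the lids and boxes. I'll put the camera directly over the large round, square and oblong boxes to get clean rim outlines.

```bash
sed -i '/if d\["p"\]>.4/a\            np.save(f"pics/{t}_{k}_mask.npy",d["mask"])' look.py
python3 -m inch '[9.3,10.5,-13.5,0,0, 9.3,10.5,-13.5,0,0, 9.3,10.5,-13.5,0,0, 9.3,10.5,-13.5,0,0, 9.3,10.5,-13.5,0,0, 9.3,10.5,-13.5,0,0, 9.3,10.5,-13.5,0,0]' && python3 look.py D
python3 -m inch '[9.3,-8.5,32.5,0,0, 9.3,-8.5,32.5,0,0, 9.3,-8.5,32.5,0,0, 9.3,-8.5,32.5,0,0, 9.3,-8.5,32.5,0,0, 9.3,-8.5,32.5,0,0, 9.3,-8.5,32.5,0,0, 9.3,-8.5,32.5,0,0, 9.3,-8.5,32.5,0,0, 9.3,-8.5,32.5,0,0]' && python3 look.py E
python3 -m inch '[9.3,19.5,9,0,0, 9.3,19.5,9,0,0, 9.3,19.5,9,0,0, 9.3,19.5,9,0,0, 9.3,19.5,9,0,0, 9.3,19.5,9,0,0, 9.3,19.5,9,0,0, 9.3,19.5,9,0,0]' && python3 look.py F
python3 - <<'E'
import cv2,numpy as np
a=[]
for t,k in (("D","round_large"),("E","square"),("F","oblong")):
    i=cv2.imread(f'pics/{t}.png')
    try:
        m=np.load(f'pics/{t}_box_{k}_mask.npy').astype(np.uint8)
        cv2.drawContours(i,cv2.findContours(m,0,1)[0],-1,(0,0,255),1)
    except Exception as e: print(e)
    a.append(i[:300,80:480])
cv2.imwrite('pics/def.png',np.vstack([np.hstack(a[:2]),np.hstack([a[2],a[2]*0])]))
E
```

```text
clock: 6.0
ee_pos: [0.5712, -0.4365, 0.2993]
tool_rot: [0.451, 3.109, 0.0]
wrist_force: [-0.5, -0.4, 0.4]
finger_gap: 0.0929
grasp_force: 0.0
pink [330.   6.] [ 384.9 -307.5   57.2   20.4   73.5] True
box_round_large 0.7 [274. 130.] [ 508.  -420.7  112.4  112.2   73.5] False
box_square 0.88 [508.  12.] [ 462.2 -127.1  118.9   35.    73.5] True
box_oblong 0.77 [550. 153.] [633.2 -92.6  74.9  30.4  -3.6] True
pan_lid 0.62 [423. 163.] [ 601.7 -249.8  131.2  129.9  -56.6] False
clock: 7.3
ee_pos: [0.4869, -0.1136, 0.2988]
tool_rot: [0.453, 3.108, -0.001]
wrist_force: [0.5, 0.4, 0.7]
finger_gap: 0.0926
grasp_force: 0.0
pink [518. 192.] [612.1 220.6  91.4  88.5  73.5] False
pink [122. 101.] [ 330.1 -286.4  108.4  108.4   17.4] False
pink [426.  89.] [432.9 114.5 126.3 124.8  73.5] False
box_round_large 0.93 [ 80. 241.] [ 490.4 -401.9  127.7  100.5   55.9] False
box_square 0.59 [276. 125.] [421.  -91.7  96.5  95.8 -33.8] False
box_oblong 0.62 [371. 237.] [631.8  -7.7 131.9 102.  -34. ] False
pan_lid 0.6 [233. 265.] [ 578.5 -207.2  127.6  101.6   73.5] False
clock: 8.4
ee_pos: [0.6808, -0.0236, 0.299]
tool_rot: [-0.454, -3.109, 0.0]
wrist_force: [0.4, 0.0, 0.5]
finger_gap: 0.093
grasp_force: 0.0
pink [436.  76.] [612.4 220.6  90.5  88.6  73.4] False
pink [324.   4.] [488.3  98.1  74.9  12.4  73.4] True
pink [12. 10.] [ 375.1 -285.7   60.4   24.9  -73.2] True
box_round_large 0.84 [  3. 141.] [ 537.9 -340.1   61.6   13.7  -29.2] True
box_square 0.69 [161.  17.] [ 463.2 -103.2  112.7   47.7   73.4] True
box_oblong 0.65 [13. 12.] [ 399.8 -256.1   57.9   24.2  -72.2] True
pan_lid 0.62 [132. 168.] [ 614.2 -204.1  131.   129.   -21.1] False
```

View pics/def.png

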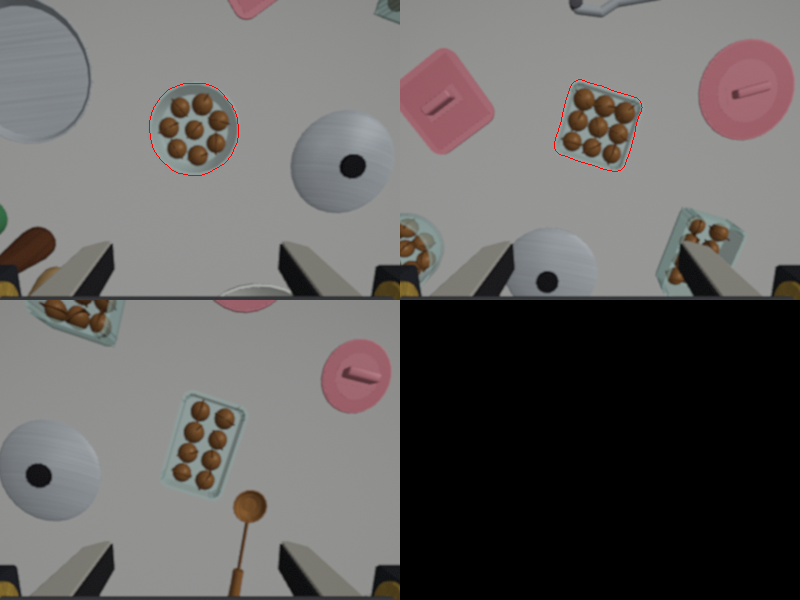

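The red outlines hug the large round box (193,129) and the square box (598,125) well. The oblong box's rim corners, in full-frame pixels, are about (267,91), (327,110), (298,199) and (241,184). Next I'll compute the oblong box and look at the small lid from above.

```bash
python3 - <<'E'
from h import *
m=np.load("pics/F.npy",allow_pickle=True).item()
print("corners",rect(plane("wrist",[[267,91],[327,110],[298,199],[241,184]],.055,m)))
img=cv2.imread("pics/F.png"); h=cv2.cvtColor(img,cv2.COLOR_BGR2HSV)
k=((h[...,1]>22)).astype(np.uint8); k[:,:220]=0;k[:,345:]=0;k[205:]=0;k[:75]=0
k=cv2.morphologyEx(k,3,np.ones((5,5)));c=max(cv2.findContours(k,0,1)[0],key=cv2.contourArea)
print("color",rect(plane("wrist",c[:,0],.055,m)))
optics.grab_frame("wrist"); 
for d in nets.trace("wrist","box_oblong"):
    c=max(cv2.findContours(d["mask"].astype(np.uint8),0,1)[0],key=cv2.contourArea)
    print(d["p"],d["xy"],rect(plane("wrist",c[:,0],.055,m)))
E
python3 -m inch '[5,-0.4,23,-8,0, 5,-0.4,23,-8,0, 5,-0.4,23,-8,0, 5,-0.4,23,-8,0, 5,-0.4,23,-8,0, 5,-0.4,23,-8,0, 5,-0.4,23,-8,0, 5,-0.4,23,-8,0]' && python3 look.py G
python3 -c "
import cv2
i=cv2.imread('pics/G.png')[20:240,180:400];cv2.imwrite('pics/Gc.png',cv2.resize(i,(550,550)))"
```

```text
corners [641.5  -2.7 120.2  77.8 -33.3]
color [640.7  -2.8 123.3  83.4 -33.9]
0.96 [280.0, 141.3] [640.4  -3.3 127.2  88.7 -34. ]
clock: 9.6
ee_pos: [0.6781, 0.2062, 0.2193]
tool_rot: [0.453, 3.108, -0.001]
wrist_force: [-0.0, -0.1, 0.0]
finger_gap: 0.0505
grasp_force: 0.0
pink [272. 128.] [612.8 221.1  90.1  89.3  73.5] False
pink [418.  18.] [558.3 400.  118.7  55.7  73.5] True
pink [128.  20.] [469.1 105.2 124.8  52.7  73.5] True
box_oblong 0.71 [ 88. 203.] [640.9   7.4 136.8 102.6 -33.9] False
pan_lid 0.66 [271. 128.] [612.6 221.6  81.2  80.3  73.5] False
```

View pics/Gc.png

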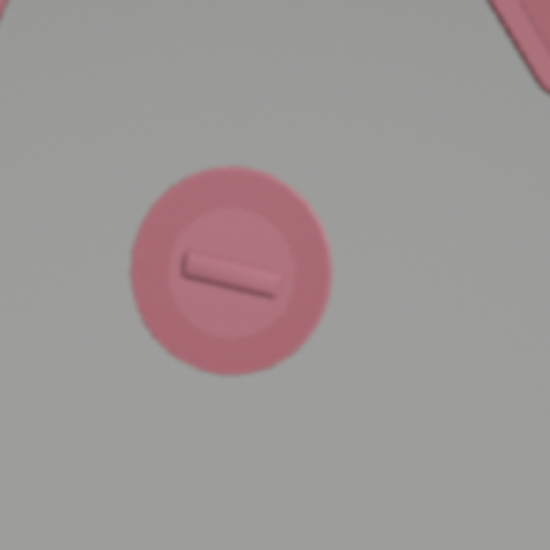

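```bash
python3 -m inch '[5,-6.5,1.4,-10,76.6, 5,-6.5,1.4,-10,76.6, 5,-6.5,1.4,-10,76.6, 5,-6.5,1.4,-10,76.6, 5,-6.5,1.4,-10,76.6, 5,-6.5,1.4,-10,76.6, 5,-6.5,1.4,-10,76.6, 5,-6.5,1.4,-10,76.6, 5,-6.5,1.4,-10,76.6, 5,-6.5,1.4,-10,76.6, 5,-6.5,1.4,-14,76.6, 5,-6.5,1.4,-17,76.6, 5,-6.5,1.4,-19,76.6, 5,-6.5,1.4,-20.5,76.6, 5,-6.5,1.4,-20.5,76.6, 5,-6.5,1.4,-20.5,76.6]' 25
python3 -m inch '[0,0,0,0,0, 0,0,0,0,0, 0,0,0,0,0, 0,0,0,0,0, 0,0,0,0,0, 0,0,0,0,0, 0,0,0,2,0, 0,0,0,5,0, 0,0,0,8,0, 0,0,0,10,0, 0,0,0,10,0]' 25
```

```text
clock: 11.5
ee_pos: [0.6131, 0.2212, 0.0143]
tool_rot: [-1.57, 2.72, -0.0]
wrist_force: [0.2, -0.0, -0.1]
finger_gap: 0.0498
grasp_force: 0.0
clock: 12.6
ee_pos: [0.6148, 0.2217, 0.1172]
tool_rot: [-1.569, 2.715, -0.004]
wrist_force: [0.6, 0.4, -0.4]
finger_gap: 0.0118
grasp_force: 25.0
```

```bash
python3 -m inch '[0,-28.5,7,0,0, 0,-28.5,7,0,0, 0,-28.5,7,0,0, 0,-28.5,7,0,0, 0,-28.5,7,0,0, 0,-28.5,7,0,0, 0,-28.5,7,0,0, 0,-28.5,7,0,0, 0,-28.5,7,0,0, 0,-28.5,7,-2,0, 0,-28.5,7,-3.2,0, 0,-28.5,7,-3.8,0, 0,-28.5,7,-4.3,0, 0,-28.5,7,-4.6,0, 0,-28.5,7,-4.8,0, 0,-28.5,7,-5,0, 0,-28.5,7,-5,0, 0,-28.5,7,-5,0]' 25
```

```text
clock: 14.4
ee_pos: [0.3279, 0.2914, 0.064]
tool_rot: [-1.572, 2.719, -0.0]
wrist_force: [0.6, 1.3, 1.3]
finger_gap: 0.0117
grasp_force: 25.0
```

```bash
python3 -m inch '[4,0,0,0,0, 4,0,0,0,0, 4,0,0,0,0, 4,0,0,0,0, 4,0,0,3,0, 4,0,0,7,0, 4,12,11,20,-39.5, 4,12,11,20,-39.5, 4,12,11,20,-39.5, 4,12,11,20,-39.5, 4,12,11,20,-39.5, 4,12,11,20,-39.5, 4,12,11,20,-39.5, 4,12,11,20,-39.5]' && python3 look.py H
```

```text
clock: 15.8
ee_pos: [0.4464, 0.4004, 0.2625]
tool_rot: [0.563, -3.088, 0.002]
wrist_force: [-0.4, -0.2, 0.2]
finger_gap: 0.0399
grasp_force: 0.0
pink [262. 219.] [505.9 401.4 137.1  96.6  20.7] False
pink [67. 90.] [433.1 116.1 126.5 126.2 -47.1] False
pink [219.  50.] [321.7 279.3 102.9 101.4  20.7] False
box_round_small 0.49 [220.  50.] [328.  289.3  93.2  92.5 -69.3] True
box_oblong 0.65 [  2. 202.] [586.   97.7  18.    8.3   8.2] True
```

View pics/H.png

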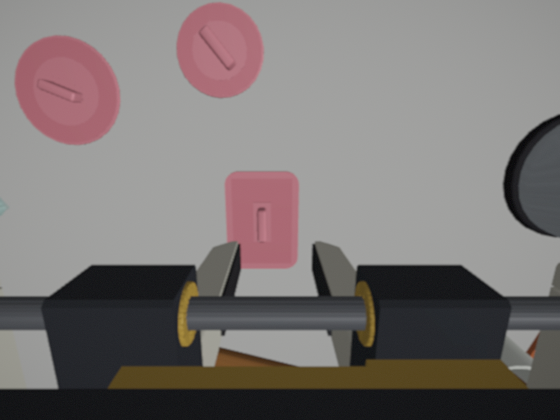

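The small lid (220,50) sits flat on its box. The oblong lid (262,220) is aligned with the tool.

```bash
python3 -m inch '[4,5.8,0.2,-5,0.2, 4,5.8,0.2,-10,0.2, 4,5.8,0.2,-15,0.2, 4,5.8,0.2,-19,0.2, 4,5.8,0.2,-22,0.2, 4,5.8,0.2,-24,0.2, 4,5.8,0.2,-25,0.2, 4,5.8,0.2,-25,0.2, 4,5.8,0.2,-25,0.2]' 30
python3 -m inch '[0,0,0,0,0, 0,0,0,0,0, 0,0,0,0,0, 0,0,0,0,0, 0,0,0,0,0, 0,0,0,2,0, 0,0,0,5,0, 0,0,0,8,0, 0,0,0,10,0, 0,0,0,10,0]' 30
```

```text
clock: 17.0
ee_pos: [0.5065, 0.4037, 0.0149]
tool_rot: [-0.566, 3.088, 0.001]
wrist_force: [-0.2, -0.5, 0.2]
finger_gap: 0.04
grasp_force: 0.0
clock: 18.0
ee_pos: [0.5075, 0.4043, 0.117]
tool_rot: [-0.565, 3.084, 0.003]
wrist_force: [0.1, 0.1, -0.5]
finger_gap: 0.0117
grasp_force: 30.0
```

```bash
python3 -m inch '[0,13.5,-40.6,0,-54.6, 0,13.5,-40.6,0,-54.6, 0,13.5,-40.6,0,-54.6, 0,13.5,-40.6,0,-54.6, 0,13.5,-40.6,0,-54.6, 0,13.5,-40.6,0,-54.6, 0,13.5,-40.6,0,-54.6, 0,13.5,-40.6,0,-54.6, 0,13.5,-40.6,0,-54.6, 0,13.5,-40.6,0,-54.6, 0,13.5,-40.6,-2,-54.6, 0,13.5,-40.6,-3.2,-54.6, 0,13.5,-40.6,-3.8,-54.6, 0,13.5,-40.6,-4.3,-54.6, 0,13.5,-40.6,-4.6,-54.6, 0,13.5,-40.6,-4.8,-54.6, 0,13.5,-40.6,-5,-54.6, 0,13.5,-40.6,-5,-54.6, 0,13.5,-40.6,-5,-54.6]' 30
```

```text
clock: 19.9
ee_pos: [0.641, -0.0027, 0.0641]
tool_rot: [0.914, 3.005, 0.0]
wrist_force: [-0.7, 0.2, 0.1]
finger_gap: 0.0115
grasp_force: 30.0
```

```bash
python3 -m inch '[4,0,0,0,0, 4,0,0,0,0, 4,0,0,0,0, 4,0,0,0,0, 4,0,0,3,0, 4,0,0,7,0, 4,-20.8,5,18,-60, 4,-20.8,5,18,-60, 4,-20.8,5,18,-60, 4,-20.8,5,18,-60, 4,-20.8,5,18,-60, 4,-20.8,5,18,-60, 4,-20.8,5,18,-60, 4,-20.8,5,18,-60, 4,-20.8,5,18,-60]' && python3 look.py I
```

```text
clock: 21.4
ee_pos: [0.4326, 0.0472, 0.2437]
tool_rot: [2.29, 2.15, 0.0]
wrist_force: [-0.2, 1.0, -0.3]
finger_gap: 0.0398
grasp_force: 0.0
pink [456. 219.] [668.8 -18.8 159.9 112.4 -33.9] False
pink [272. 127.] [433.1 115.2 125.1 124.5  42. ] False
box_round_small 0.47 [173.   0.] [341.6 243.5  18.9   2.6  -3.6] True
box_square 0.8 [276. 277.] [428.5 -49.   99.7  72.3  -5. ] False
box_oblong 0.72 [400. 186.] [575.6  38.8  75.   14.   56. ] False
```

View pics/I.png

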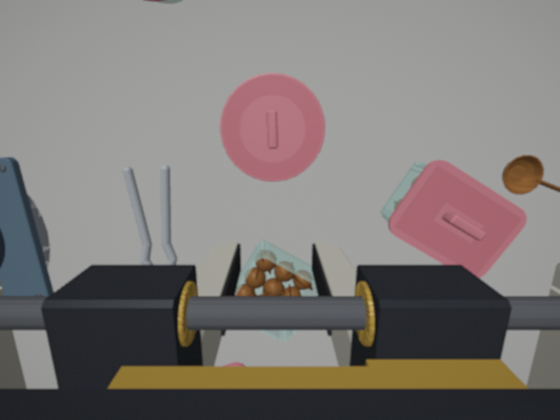

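The large lid (272,127) has its bar aligned with the tool. The oblong lid (457,220) lies in line on its box.

```bash
python3 -m inch '[4,0,6.8,-5,0, 4,0,6.8,-10,0, 4,0,6.8,-15,0, 4,0,6.8,-18,0, 4,0,6.8,-20.5,0, 4,0,6.8,-22,0, 4,0,6.8,-23,0, 4,0,6.8,-23,0, 4,0,6.8,-23,0]' 30
python3 -m inch '[0,0,0,0,0, 0,0,0,0,0, 0,0,0,0,0, 0,0,0,0,0, 0,0,0,0,0, 0,0,0,2,0, 0,0,0,5,0, 0,0,0,8,0, 0,0,0,10,0, 0,0,0,10,0]' 30
python3 - <<'E'
from h import *
m=np.load("pics/I.npy",allow_pickle=True).item()
for c in cv2.findContours(pink(cv2.imread("pics/I.png")),0,1)[0]:
    if cv2.contourArea(c)>2000: print(rect(plane("wrist",c[:,0],.057,m)))
E
```

```text
clock: 22.6
ee_pos: [0.4333, 0.1152, 0.0142]
tool_rot: [2.294, 2.145, 0.001]
wrist_force: [-0.1, 0.4, -0.3]
finger_gap: 0.04
grasp_force: 0.0
clock: 23.6
ee_pos: [0.4346, 0.1153, 0.116]
tool_rot: [2.292, 2.143, 0.007]
wrist_force: [0.4, -0.0, -1.7]
finger_gap: 0.0117
grasp_force: 29.8
[641.1  -2.5 140.8  99.  -33.9]
[433.7 115.5 110.1 109.6  42. ]
```

```bash
python3 -m inch '[0,7.5,-53.5,0,0, 0,7.5,-53.5,0,0, 0,7.5,-53.5,0,0, 0,7.5,-53.5,0,0, 0,7.5,-53.5,0,0, 0,7.5,-53.5,0,0, 0,7.5,-53.5,0,0, 0,7.5,-53.5,0,0, 0,7.5,-53.5,0,0, 0,7.5,-53.5,0,0, 0,7.5,-53.5,0,0, 0,7.5,-53.5,0,0, 0,7.5,-53.5,-2,0, 0,7.5,-53.5,-3.2,0, 0,7.5,-53.5,-3.8,0, 0,7.5,-53.5,-4.3,0, 0,7.5,-53.5,-4.6,0, 0,7.5,-53.5,-4.8,0, 0,7.5,-53.5,-5,0, 0,7.5,-53.5,-5,0]' 30
```

```text
clock: 25.6
ee_pos: [0.508, -0.42, 0.0644]
tool_rot: [2.294, 2.145, 0.0]
wrist_force: [0.5, 0.7, 0.2]
finger_gap: 0.0115
grasp_force: 29.8
```

```bash
python3 -m inch '[4,0,0,0,0, 4,0,0,0,0, 4,0,0,0,0, 4,0,0,0,0, 4,0,0,3,0, 4,0,0,7,0, 4,-15.8,6.6,18,21.2, 4,-15.8,6.6,18,21.2, 4,-15.8,6.6,18,21.2, 4,-15.8,6.6,18,21.2, 4,-15.8,6.6,18,21.2, 4,-15.8,6.6,18,21.2, 4,-15.8,6.6,18,21.2, 4,-15.8,6.6,18,21.2]' && python3 look.py J
```

```text
clock: 27.0
ee_pos: [0.3502, -0.3538, 0.2423]
tool_rot: [-1.859, -2.53, -0.002]
wrist_force: [-0.0, -0.1, -0.0]
finger_gap: 0.04
grasp_force: 0.0
pink [389. 252.] [ 524.  -392.4  122.8   50.4   20.6] False
pink [276. 125.] [ 329.9 -286.9  107.   106.3   17.4] False
box_round_large 0.83 [355. 237.] [ 461.2 -373.6   55.8   14.2   44.3] False
box_square 0.6 [403.  15.] [ 423.3 -149.5   84.7   36.6   17.4] True
pan_lid 0.96 [507. 150.] [ 574.7 -237.7  129.6  124.8  -59.8] True
```

View pics/J.png

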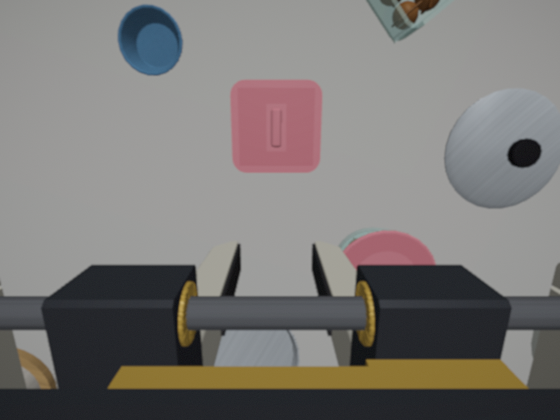

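The square lid (276,126) is aligned with the tool.

```bash
python3 -m inch '[4,-2,6.7,-5,0, 4,-2,6.7,-10,0, 4,-2,6.7,-15,0, 4,-2,6.7,-18,0, 4,-2,6.7,-20.5,0, 4,-2,6.7,-22,0, 4,-2,6.7,-23,0, 4,-2,6.7,-23,0, 4,-2,6.7,-23,0]' 30
python3 -m inch '[0,0,0,0,0, 0,0,0,0,0, 0,0,0,0,0, 0,0,0,0,0, 0,0,0,0,0, 0,0,0,2,0, 0,0,0,5,0, 0,0,0,8,0, 0,0,0,10,0, 0,0,0,10,0]' 30
python3 -m inch '[0,9.1,19.5,0,38.9, 0,9.1,19.5,0,38.9, 0,9.1,19.5,0,38.9, 0,9.1,19.5,0,38.9, 0,9.1,19.5,0,38.9, 0,9.1,19.5,0,38.9, 0,9.1,19.5,0,38.9, 0,9.1,19.5,0,38.9, 0,9.1,19.5,-2,38.9, 0,9.1,19.5,-3.2,38.9, 0,9.1,19.5,-3.8,38.9, 0,9.1,19.5,-4.3,38.9, 0,9.1,19.5,-4.6,38.9, 0,9.1,19.5,-4.8,38.9, 0,9.1,19.5,-5,38.9, 0,9.1,19.5,-5,38.9, 0,9.1,19.5,-5,38.9]' 30
```

```text
clock: 28.2
ee_pos: [0.33, -0.2873, 0.0142]
tool_rot: [1.86, 2.53, -0.0]
wrist_force: [0.5, -0.2, 0.3]
finger_gap: 0.0402
grasp_force: 0.0
clock: 29.2
ee_pos: [0.3308, -0.2884, 0.116]
tool_rot: [1.858, 2.527, -0.003]
wrist_force: [0.1, -1.1, -1.3]
finger_gap: 0.0116
grasp_force: 30.0
clock: 30.9
ee_pos: [0.421, -0.092, 0.064]
tool_rot: [0.911, 3.005, -0.001]
wrist_force: [0.3, -0.1, 1.7]
finger_gap: 0.012
grasp_force: 30.0
```

```bash
python3 -m inch '[4,0,0,0,0, 4,0,0,0,0, 4,0,0,0,0, 4,0,0,0,0, 4,0,0,3,0, 4,0,0,7,0, 4,14.5,-36.8,24,0, 4,14.5,-36.8,24,0, 4,14.5,-36.8,24,0, 4,14.5,-36.8,24,0, 4,14.5,-36.8,24,0, 4,14.5,-36.8,24,0, 4,14.5,-36.8,24,0, 4,14.5,-36.8,24,0, 4,14.5,-36.8,24,0, 4,14.5,-36.8,24,0, 4,14.5,-36.8,24,0, 4,14.5,-36.8,24,0]'
python3 - <<'E'
from h import *
for n in ("wrist","top","side"):
    m=cam(n); img=optics.grab_frame(n); cv2.imwrite(f"pics/end_{n}.png",img)
    for c in cv2.findContours(pink(img),0,1)[0]:
        if cv2.contourArea(c)>300: print(n,c[:,0].mean(0).round(),rect(plane(n,c[:,0],.058,m)))
E
python3 -c "
import cv2,numpy as np
a=cv2.imread('pics/end_wrist.png')[:300];b=cv2.imread('pics/end_side.png')[130:350,150:450]
cv2.imwrite('pics/end.png',np.vstack([cv2.resize(a,(500,268)),cv2.resize(b,(500,330))]))"
```

```text
clock: 32.7
ee_pos: [0.5653, -0.4583, 0.3028]
tool_rot: [-0.91, -3.005, -0.002]
wrist_force: [0.1, 1.0, -0.0]
finger_gap: 0.0404
grasp_force: 0.0
wrist [276. 126.] [ 508.9 -420.2  125.9  125.2   -8.8]
top [167. 258.] [327.6 293.5  82.   78.9  53.1]
top [271. 148.] [641.6  -1.6 122.7  81.9 -33.3]
side [413. 303.] [ 507.7 -422.9  126.7  123.7   41.8]
side [283. 238.] [420.4 -94.7 110.  105.4  56.1]
side [325. 188.] [640.6  -6.1 137.5 100.5 -33.1]
side [176. 181.] [327.6 288.8  87.6  87.4  28.8]
```

View pics/end.png

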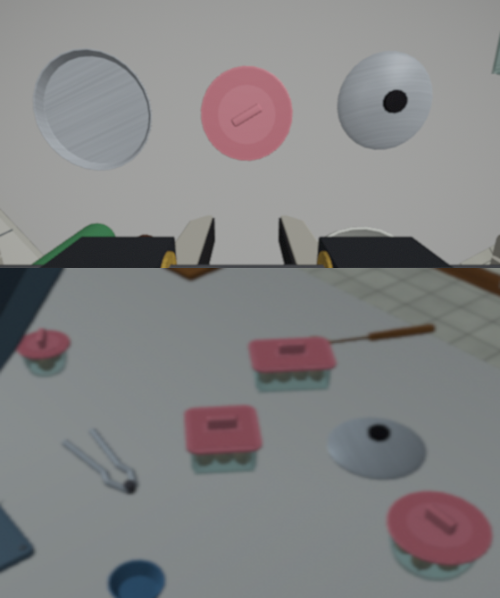

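All four lids sit flat and centred on their boxes, and the arm touches nothing.

```bash
python3 -c "
from rig import env
print(env.job_done())"
```

```text
the job is handed in; nothing more can be done
None
```

All four glass containers are closed with their own lids; the final pictures show them flat, centred and in line, with the saucepan lid not touched, and the job was handed in at about 33 s (no verdict was shown).

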